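# Stack a clutch disc and a separator plate on a splined hub

## Task

Carry on building the slipping-clutch pack on the round assembly jig: its first separator plate is already on. Put the clutch disc (teeth inside) over the hub, turning it gently until its teeth drop between the hub's splines and it lies flat on that plate; then lay the other separator plate (forked tabs outside) flat on the disc with both tabs astride the jig's two posts. Never press or jam the plates hard on the jig or on each other (40 N at most), do not knock the block, loudspeaker and tape roll about, and let go.

Things in the scene. Friction and masses are not known exactly. Their poses are not given: they have to be found in the camera images.
- jig: Round aluminium assembly jig, fixed to the table. Origin: centre of its underside, z up. Base 100 mm across, 10 mm high, four 3 mm screw heads on it; on a 58 mm pedestal lies the first separator plate, not removable, top face 28 mm above the table. Guide posts at x = +42 and -42 mm (y = 0). Splined hub in the middle, on the jig's axis.
- seat (a point): Point on the hub's axis at the top face of the first separator plate, 28 mm above the table, where the underside of the clutch disc must come to lie; it has the axes of the jig. The steel parts are rigid: touch them down at 20 mm/s or slower, for a faster touch already passes the force limit.
- post_a (a point): Tip of the steel guide post at the jig's x = +42 mm: 7 mm diameter, straight up to 50 mm above the table, then tapered to a 2.4 mm wide tip at 56 mm.
- post_b (a point): Tip of the other, equal guide post, at the jig's x = -42 mm.
- hub_top (a point): Top of the hub, on its axis, 55 mm above the table. Four splines 9 mm wide, 37 mm over them, core 28 mm, ending 44 mm above the table; above, a round pilot nose, 28 mm wide up to 47 mm, tapers to 18 mm. The hub turns only stiffly (0.25 N m). The splines' angle differs every time and is NOT reported (this point has the jig's axes): find it by feel. It repeats every 90 degrees.
- clutch_disc: Steel ring plate 10 mm thick, 64 mm across, no tabs; two flats at y = +-29 mm, 27 mm long, to grip. Bore 40 mm with four inner teeth 13 mm wide, tips on a 31 mm circle, at 0, 90.. degrees from x. 0.15 kg. Origin: centre of underside, z up; starts flat on the table. Play on the hub 1.5 mm sideways, 6 degrees each way. Underside 44 mm above the table on the spline ends, 28 mm when home.
- separator: Steel ring plate 10 mm thick, 64 mm across; flats at y = +-29 mm, 27 mm long, to grip. Bore 44 mm, clears the hub. Tabs along +x and -x out to 50 mm, each with an open notch (bottom at 36 mm, 10 mm wide at 42 mm) to go astride a post, 1.5 mm free each side, either way round. 0.15 kg. Origin: centre of underside; starts flat on the table, maybe where the disc was; at the end 38 mm up.
- wood_block: Bystander: wooden block 22 x 50 x 96 mm standing upright, origin at the centre of its underside.
- speaker: Bystander: loudspeaker driver 76 mm across, 87 mm high, origin at the centre of its underside.
- tape: Bystander: roll of black tape, 100 mm across, 18 mm high, lying flat, origin at the centre of its underside.
Not all that is in view belongs to the job. What is shaped like the separator but red is not meant.

How it is judged:
By the outcome, as a careful person would: the job done as asked, in the order asked, and still so for the second after the job is handed in, with the robot touching nothing.
It also fails if it takes over 72 s, if anything falls off the work surface, if the arm or the gripper's body presses on something with over 40 N, if the wrist force passes 120 N, or if a joint passes its speed limit or range.

## Robot

A 6-joint arm with a two-finger parallel gripper is mounted at the origin on a cart in front of the work surface, level with it; the furniture and walls round the work are solid. World frame = base frame: x ahead of the robot, y to its left, z up, the work surface at z = 0. Lengths are in m, angles in rad, forces in N, time in s.
With the tool pointing down it reaches from about 0.375 to 0.925 m from the base axis. Payload 5.7 kg.
Tool frame: the origin (TCP) lies midway between the tips of the shut fingers; the grasp point (between the pads) lies 19 mm behind it; z points along the fingers, x is the direction in which the jaws open and shut, and the axes are right-handed (so a half turn about z gives the same grasp; the last joint's range is limited). The gripper opens to 88 mm and grips with 3 to 60 N. Pads are 20 mm wide; open, the fingers measure 115 mm over their backs; the gripper's body (75 mm by 178 mm) begins 61 mm behind the grasp point.
Start: joints at [-1.217, 0.359, 1.51, -0, 1.272, -0.115], TCP at [0.271, -0.535, 0.223] pointing down, gripper open.
Joint ranges: [-2.97, 2.97], [-1.01, 2.36], [0.21, 2.38], [-0.96, 4.11], [0.2, 2.71], [-2.98, 2.98]. Speed limits (rad/s): [2.39, 2.39, 3.14, 3.14, 3.14, 3.14].

## Interface

Orientations are given as a unit quaternion [x, y, z, w].
In Python, from bench import move_ptp, servo_line, goto_joints, move_gripper, sleep, inverse_kinematics, capture, PlanningError, close_job, spot_in, silhouettes, current_clock, current_joint_pos, current_qvel, current_joint_torque, current_position, current_orientation, current_force, current_torque, current_finger_gap gives the robot as it stands. Calls block until the motion is done:
- move_ptp(position, orientation): joint-space move of the TCP to a pose.
- servo_line(position, orientation=None, rate=0.15, contact_N=None): straight line of the TCP; orientation=None keeps the orientation; rate is the mean speed in m/s. With contact_N (N) it stops when the force on the tool has changed by that much, and returns True; else False.
- goto_joints(angles): joint-space move.
- move_gripper(opening): finger opening in m; the grip force is fixed at half the most; returns when the fingers have stopped.
- sleep(seconds).
- inverse_kinematics(position, orientation): joint angles nearest the present ones, or None.
- capture(name): name is "scene" or "top" or "wrist"; returns a dict with "image" (384x512x3 uint8, blue, green, red), "range_z" (384x512 float32, m along the optical axis (not along the pixel's ray), 0 where there is no reading), "intrinsics" (3x3 intrinsics, pixels), "k1" (the pictures are not rectified: a ray, as slopes to the right and down, at radius r is drawn at 1 + k1 r^2 times it, then the intrinsics apply), "R" (3x3) and "t" (3): a world point X has camera coordinates R X + t. Camera axes: x right, y down, z forward; pixel columns grow to the right and rows downward; lengths in m; the calibration is good to about 2 mm. A picture is of the moment at which its call begins.
A pose or a line that the arm cannot do raises PlanningError and nothing moves.
- close_job(): hands the job in, once; it reports no verdict.
Trained networks look in the newest picture that a camera, given by its name, has taken for a name from the list of things; names that differ only in an ending like _2 or _b are one class to them, and where a whole thing is asked for, a point or a joint stands for the part that bears it (a point fixed in the world has none). Each returns a list of dicts, best first, with "conf" (0 to 1); they miss things now and then, are a little off and sometimes report something else, mostly with a low value. They report only what shows in the picture. A call takes as long as a camera call. They do not tell look-alikes from the thing itself.
- spot_in(camera, query): "xy" ([column, row] in pixels, amid what is visible of it).
- silhouettes(camera, query): "region" (384x512 bool, what is visible of it) and "xy" ([column, row] in pixels, amid what is visible of it).
Readings, each from a call of its own:
- current_clock(): time.
- current_joint_pos(): joint angles.
- current_qvel(): joint speeds.
- current_joint_torque(): joint torques, N m.
- current_position(): TCP position.
- current_orientation(): TCP orientation.
- current_force(): force on the tool from outside, world axes, zero at the start.
- current_torque(): the same for the moment, N m.
- current_finger_gap(): finger opening in m.
Only numpy, scipy, OpenCV 4.12 (cv2) and the standard library are available. Lean on these libraries where they do the work, as an engineer would, in place of code of your own. Each camera call takes 0.05 s, during which the arm holds its last target.

## Working session

There is one attempt and no reset: what is moved stays moved. The work goes in short steps, each a Python script; the robot and the scene stay as the last script left them, time stands still between calls to the robot, and variables do not carry over. Pictures are saved under pics/ and viewed, and the job is handed in when it is done.

```bash
ls; mkdir -p pics; python3 - <<'E'
from bench import *
import cv2,numpy as np
print(current_clock())
for n in ("scene","top","wrist"):
    c=capture(n); cv2.imwrite(f"pics/{n}0.png",c["image"]); np.savez(f"{n}0.npz",**c)
    print(n,c["intrinsics"].tolist(),c["k1"],(-c["R"].T@c["t"]).tolist())
    if n!="wrist":
        for q in ("jig","clutch_disc","separator","wood_block","speaker","tape"):
            print(q,[(np.round(d["xy"]).tolist(),round(d["conf"],2)) for d in spot_in(n,q)])
print(current_clock(),current_finger_gap(),current_orientation())
E
```

```text
pics
0.0
scene [[391.98540587215984, 0.0, 258.1892285025069], [0.0, 391.98540587215984, 192.16432558232702], [0.0, 0.0, 1.0]] 0.024444718922310017 [-0.06871466815336591, 0.7276346769049657, 0.4975261649139218]
jig [([299.0, 183.0], 0.75)]
clutch_disc [([319.0, 238.0], 0.97)]
separator [([250.0, 207.0], 0.75), ([189.0, 205.0], 0.72), ([302.0, 187.0], 0.68)]
wood_block [([233.0, 235.0], 0.66)]
speaker [([161.0, 231.0], 0.61)]
tape [([285.0, 160.0], 0.77)]
top [[349.52163910853227, 0.0, 254.14564153979714], [0.0, 349.52163910853227, 188.5940227272477], [0.0, 0.0, 1.0]] -0.07792510020983381 [0.3548559431803735, 0.3236345192094009, 1.000606137408599]
jig [([304.0, 181.0], 0.83)]
clutch_disc [([272.0, 248.0], 0.71)]
separator [([238.0, 187.0], 0.73), ([207.0, 150.0], 0.53), ([300.0, 179.0], 0.16)]
wood_block [([211.0, 239.0], 0.82), ([172.0, 199.0], 0.75)]
speaker [([171.0, 203.0], 0.97)]
tape [([305.0, 139.0], 0.6), ([302.0, 174.0], 0.32)]
wrist [[319.727826540173, 0.0, 256.3383710772304], [0.0, 319.727826540173, 192.85456455839812], [0.0, 0.0, 1.0]] -0.05368709882218678 [0.342206077841602, -0.5001303856008055, 0.3845100523683129]
0.75 0.08783112216163896 [ 8.51998042e-01 -5.23544970e-01 -1.49267082e-05 -2.44076742e-05]
```

```bash
python3 - <<'E'
import cv2
a=cv2.imread("pics/top0.png")
cv2.imwrite("pics/top0z.png",cv2.resize(a[105:290,120:380],None,fx=3,fy=3,interpolation=cv2.INTER_CUBIC))
E
```

```text
(no output)
```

View pics/top0z.png

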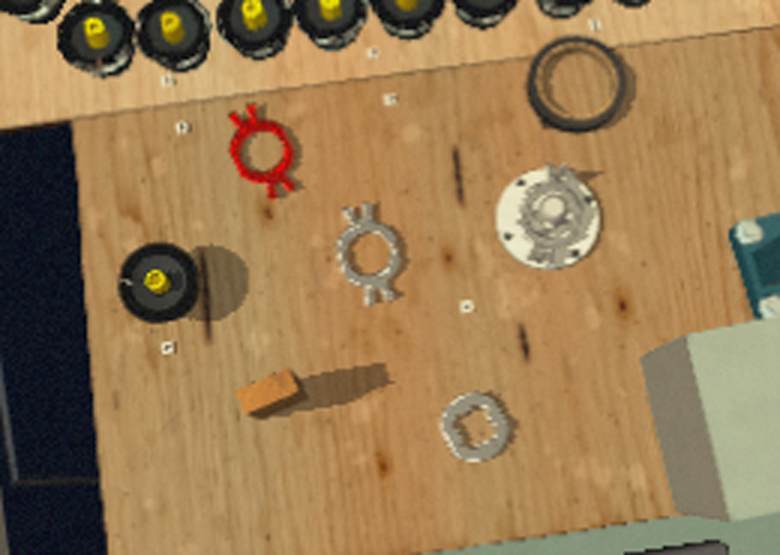

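View pics/scene0.png

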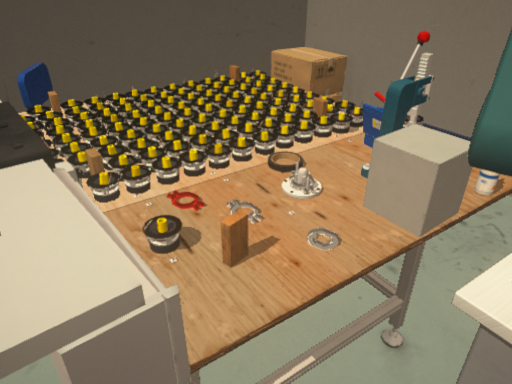

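View pics/top0.png

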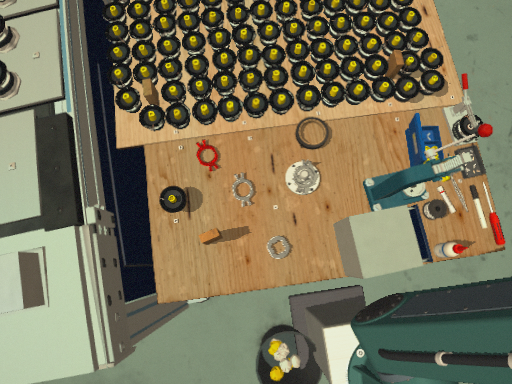

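```bash
cat > h.py <<'E'
import numpy as np, cv2
from bench import *
def ray(c,uv):
    K=c["intrinsics"];k=float(c["k1"])
    d=np.array([(uv[0]-K[0,2])/K[0,0],(uv[1]-K[1,2])/K[1,1]]);s=d.copy()
    for _ in range(20): s=d/(1+k*(s@s))
    return s
def at_z(c,uv,z):
    s=ray(c,uv);R=c["R"];o=-R.T@c["t"];v=R.T@np.array([s[0],s[1],1]);return o+v*(z-o[2])/v[2]
def proj(c,X):
    p=c["R"]@np.asarray(X,float)+c["t"];s=p[:2]/p[2];s=s*(1+float(c["k1"])*(s@s));return s*np.diag(c["intrinsics"])[:2]+c["intrinsics"][:2,2]
def cloud(c):
    K=c["intrinsics"];k=float(c["k1"]);v,u=np.mgrid[0:384,0:512]
    x=(u-K[0,2])/K[0,0];y=(v-K[1,2])/K[1,1];sx,sy=x.copy(),y.copy()
    for _ in range(15):
        f=1+k*(sx**2+sy**2);sx,sy=x/f,y/f
    z=c["range_z"];P=np.stack([sx*z,sy*z,z],-1)
    return (P-c["t"])@c["R"]
def load(f): return dict(np.load(f))
def Q(yaw):
    # tool down, tool x axis at world yaw
    return np.array([np.cos(yaw/2),np.sin(yaw/2),0,0])
E
python3 - <<'E'
from h import *
c=load("top0.npz");P=cloud(c)
for n,uv,z in (("disc",(279,247),.01),("jig",(303,177),.03),("sep",(243,190),.01),("red",(207,156),.01),("spk",(172,199),.08),("blk",(209,237),.09),("tape",(313,133),.018),("box",(370,240),.1)):
    p=at_z(c,uv,z);print(n,p.round(3),np.hypot(p[0],p[1]).round(3),P[uv[1],uv[0]].round(3))
t=current_position(),current_orientation();from scipy.spatial.transform import Rotation as Ro
w=load("wrist0.npz");Rt=Ro.from_quat(t[1]).as_matrix()
print("cam in tool",Rt.T@(-w["R"].T@w["t"]-t[0]));print((Rt.T@w["R"].T).round(3))
m=(P[...,2]>.05)&(P[...,0]<.95)
# height map coarse
for x in np.arange(.3,1.0,.05):
    r=[]
    for y in np.arange(-.35,.75,.05):
        k=(abs(P[...,0]-x)<.025)&(abs(P[...,1]-y)<.025)&(c["range_z"]>0)
        r.append("%4d"%(P[...,2][k].max()*1000) if k.any() else "  --")
    print("%.2f"%x," ".join(r))
E
```

```text
disc [0.383 0.249 0.01 ] 0.456 [0.383 0.248 0.002]
jig [0.568 0.152 0.03 ] 0.588 [0.563 0.156 0.054]
sep [0.558 0.327 0.01 ] 0.647 [0.56  0.327 0.001]
red [0.675 0.419 0.01 ] 0.794 [0.678 0.42  0.001]
spk [0.546 0.519 0.08 ] 0.753 [0.552 0.525 0.053]
blk [0.431 0.431 0.09 ] 0.609 [0.43  0.429 0.101]
tape [0.7   0.097 0.018] 0.707 [ 0.706  0.093 -0.   ]
box [0.364 0.02  0.1  ] 0.365 [0.363 0.043 0.169]
cam in tool [ 0.00079886 -0.07931964 -0.1618502 ]
[[ 1.     0.     0.001]
 [-0.     0.958  0.288]
 [-0.001 -0.288  0.958]]
0.30    5    5   70  132    4  171  175  175  175  174    6    6    6    7    7    5    7    6    6    6  251  274
0.35   20    6    5   69   --  170  175  175  175  175    5   11   10    6    6    6    5    5    6    6  251  273
0.40   20   19   44   47   --  171  174  174  175  175    6    5    7    6    6    5   99    6    7    5  253  274
0.45   22   12   45   44  225  231  235  174  173  171    6    6    6    7    6  102  101    6    6    5  252  273
0.50   27   26   25  252  306  256  256    6    6    5   19    6    8   10    5    5    7   50   53    6  251  2
[... 337 characters left out ...]
   --  282
0.70   78    5   37   79  134    6    6    5   22   21   24    6    6    7    7    8   14    5    6    5   --  283
0.75  105    7   51   52   51   49   50   49   48   51   49   51   51   48   51   52   51   52   69   50    5  281
0.80  112   76   67   62   64   60   65   65   63   64   63   66   66   64   64   66   53   65   63   51    6  274
0.85   50   78   61   98   96   62   52   53   53   52   52   52   52   70   56   58   52   65   92   63   63  274
0.90   82   63   63   97   97   64   65   64   67   64   51   64   64   52   64   66   52   65   92   86   64  274
0.95    7   65   68   63   63   60   63   63   65   65   62   63   63   64   63   64   64   67   64   64   68  265
```

```bash
python3 - <<'E'
from h import *
for n in("top0.npz","scene0.npz"):
  c=load(n);P=cloud(c)
  print(n)
  for x in np.arange(.1,1.0,.1):
    r=[]
    for y in np.arange(-.7,.3,.1):
        k=(abs(P[...,0]-x)<.05)&(abs(P[...,1]-y)<.05)&(c["range_z"]>0)
        r.append("%4d"%(P[...,2][k].max()*1000) if k.any() else "  --")
    print("%.2f"%x," ".join(r))
for p,y in (((.40,.2,.42),0),((.4,.2,.3),0)):
  for yaw in (0,1.57,-1.57,.78):
    j=inverse_kinematics(p,Q(yaw));print(p,yaw,None if j is None else np.round(j,2))
E
```

```text
top0.npz
0.10 -805 -806 -807 -808 -806 -706 -405  540  471    6
0.20 -807 -806 -808 -802 -807 -713 -708  589  550 -712
0.30   --   --   --   31    5  132  491  573  175    6
0.40   --   --   --   29   21   47  174  175  175   11
0.50   --   --   --   24   27  347  305  253   21   58
0.60   --   --   --   95   63  346  236    6   59   61
0.70   --   --   --   87   89  136    6    6   24    6
0.80   --   --   --  112  105   67   65   65   64   66
0.90   --   --   --   46   82   98   65   64   67   64
scene0.npz
0.10   --   --   --   --   --   --   --    2  247    1
0.20   --   --   -- -819 -819   --   --   --  409   --
0.30 -813 -811 -811   -4    0   65  170  171  171    1
0.40 -815 -812 -809 -812    1    0  170  170  170    9
0.50 -813 -811 -811 -803 -321  344  301  248   17   53
0.60 -811 -809 -814   61   60  342    0    1   54   55
0.70 -813 -811 -813   72   58  134    0    1   17    1
0.80 -812 -811 -814  109  100   72   61   60   59   59
0.90   --   --   --   46   74   94   60   59   62   60
(0.4, 0.2, 0.42) 0 [ 0.31  0.    1.49 -0.    1.65  0.31]
(0.4, 0.2, 0.42) 1.57 [ 0.31  0.    1.49 -0.    1.65 -1.26]
(0.4, 0.2, 0.42) -1.57 [ 0.31  0.    1.49 -0.    1.65  1.88]
(0.4, 0.2, 0.42) 0.78 [ 0.31  0.    1.49 -0.    1.65 -0.47]
(0.4, 0.2, 0.3) 0 [ 0.31  0.06  1.7  -0.    1.37  0.31]
(0.4, 0.2, 0.3) 1.57 [ 0.31  0.06  1.7  -0.    1.37 -1.26]
(0.4, 0.2, 0.3) -1.57 [ 0.31  0.06  1.7  -0.    1.37  1.88]
(0.4, 0.2, 0.3) 0.78 [ 0.31  0.06  1.7  -0.    1.37 -0.47]
```

View pics/wrist0.png

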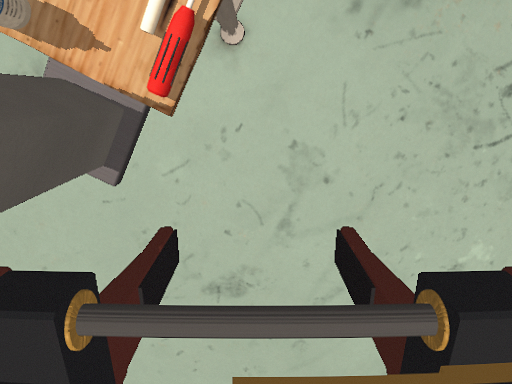

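```bash
python3 - <<'E'
from h import *
servo_line([0.271,-0.535,0.42],rate=.3)
move_ptp([.40,.22,.42],Q(0.)); print(current_clock())
move_ptp([.383,.249,.16],Q(0.)); print(current_clock())
sleep(.2)
c=capture("wrist"); cv2.imwrite("pics/w_disc.png",c["image"]); np.savez("w_disc.npz",**c)
print([ (d["xy"],d["conf"]) for d in spot_in("wrist","clutch_disc")])
move_ptp([.5650,.154,.20],Q(0.)); print(current_clock())
sleep(.2)
c=capture("wrist"); cv2.imwrite("pics/w_jig.png",c["image"]); np.savez("w_jig.npz",**c)
s=silhouettes("wrist","clutch_disc");print(len(s))
print(current_clock(),current_position())
E
```

```text
4.2583
5.2833
[([241.9, 180.8], 0.77)]
6.4333
1
6.7333 [0.56396367 0.15482112 0.199955  ]
```

```bash
python3 - <<'E'
from h import *
print(current_position(),current_joint_pos(),inverse_kinematics([.5650,.154,.20],Q(0.)))
a=cv2.imread("pics/w_jig.png");cv2.imwrite("pics/w_jigz.png",cv2.resize(a[90:290,150:350],None,fx=3,fy=3,interpolation=cv2.INTER_CUBIC))
a=cv2.imread("pics/w_disc.png");cv2.imwrite("pics/w_discz.png",cv2.resize(a[90:270,150:350],None,fx=3,fy=3,interpolation=cv2.INTER_CUBIC))
E
```

```text
[0.56396367 0.15482112 0.199955  ] [1.49757402e-01 3.58566303e-01 1.57136191e+00 1.28414315e-04
 1.21220852e+00 1.48320485e-01] [ 1.48174370e-01  3.59333784e-01  1.57002205e+00 -4.44089210e-16
  1.21223682e+00  1.48174370e-01]
```

View pics/w_jigz.png

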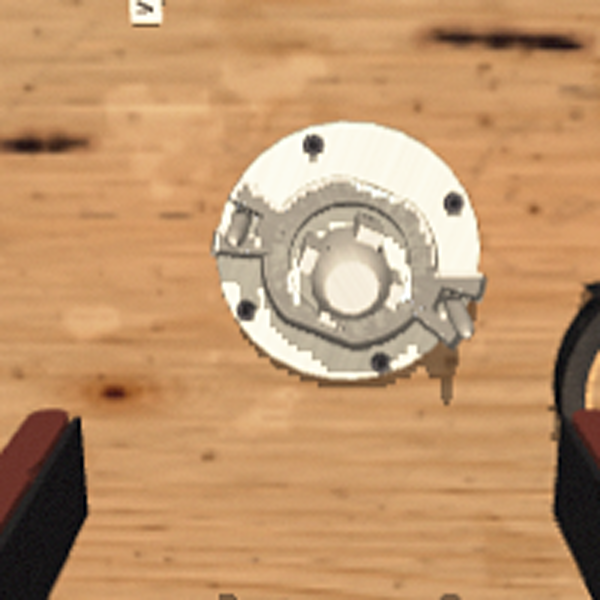

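View pics/w_jig.png

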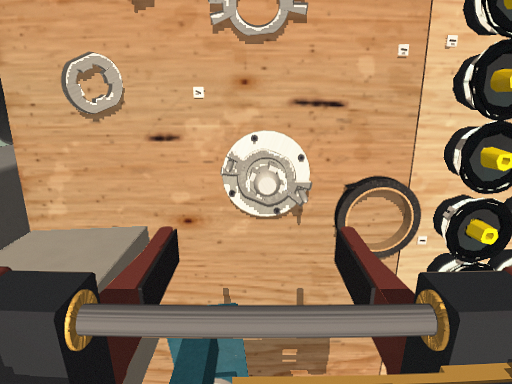

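View pics/w_discz.png

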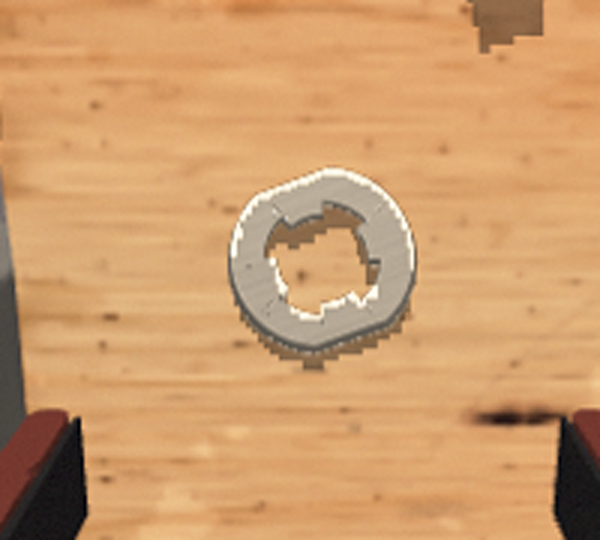

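```bash
python3 - <<'E'
from h import *
move_ptp([.644,.154,.12],Q(np.pi/2)); print(current_clock())
sleep(.3)
c=capture("wrist"); cv2.imwrite("pics/w_jig2.png",c["image"]); np.savez("w_jig2.npz",**c)
print(current_position(), -c["R"].T@c["t"])
move_ptp([.60,.327,.16],Q(np.pi/2)); print(current_clock())
sleep(.3)
c=capture("wrist"); cv2.imwrite("pics/w_sep.png",c["image"]); np.savez("w_sep.npz",**c)
print(current_position(), current_clock())
E
```

```text
8.15
[0.64400782 0.15401165 0.12019694] [0.56553485 0.15345809 0.28207678]
9.2583
[0.6004014  0.32578607 0.15972272] 9.6083
```

View pics/w_jig2.png

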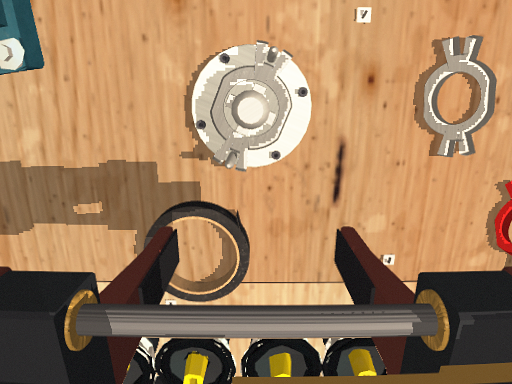

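View pics/w_sep.png

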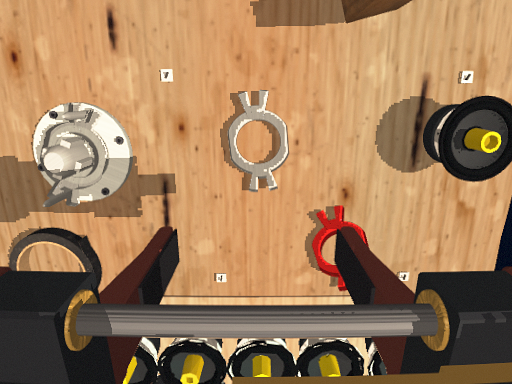

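```bash
cat >> h.py <<'E'
def ortho(c,cx,cy,z,half=.06,n=600):
    g=np.linspace(-half,half,n);X,Y=np.meshgrid(cx+g,cy-g)  # right=+x, up=+y
    W=np.stack([X,Y,np.full_like(X,z)],-1)@c["R"].T+c["t"];s=W[...,:2]/W[...,2:]
    f=1+float(c["k1"])*(s**2).sum(-1)
    m=s*f[...,None]*np.diag(c["intrinsics"])[:2]+c["intrinsics"][:2,2]
    return cv2.remap(c["image"],m[...,0].astype(np.float32),m[...,1].astype(np.float32),cv2.INTER_CUBIC)
E
python3 - <<'E'
from h import *
c=load("w_jig2.npz")
a=ortho(c,.5655,.154,.044,.025,600);b=ortho(c,.5655,.154,.050,.06,600)
for im in(a,b):cv2.drawMarker(im,(300,300),(0,0,255),0,20,1)
cv2.imwrite("pics/o44.png",a);cv2.imwrite("pics/o50.png",b)
E
```

```text
(no output)
```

View pics/o44.png

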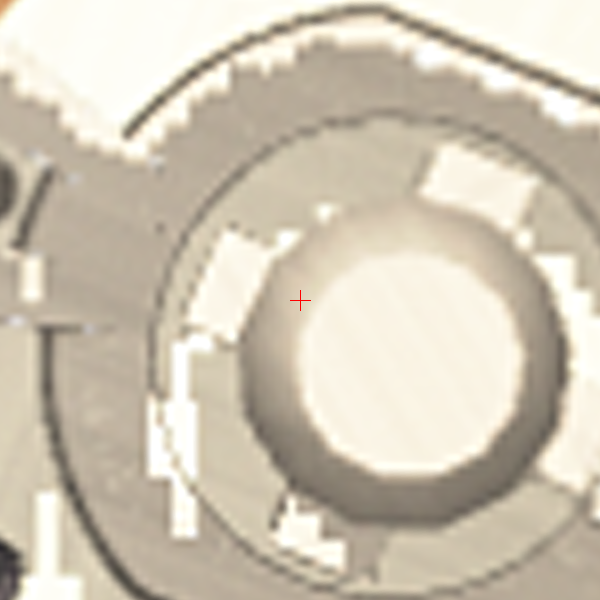

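View pics/o50.png

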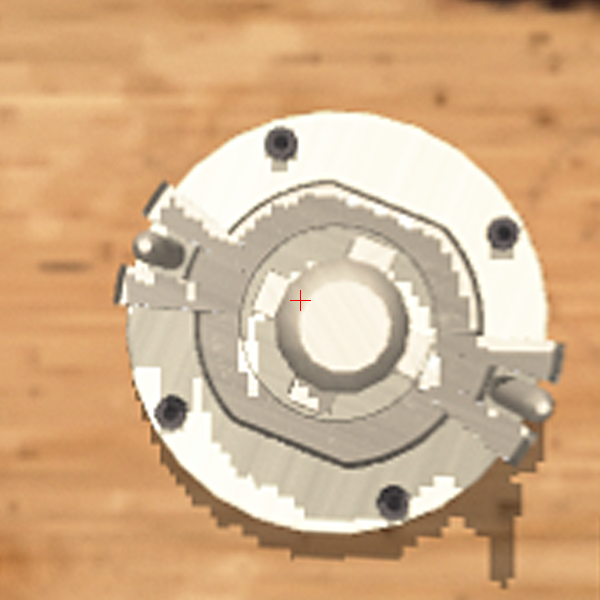

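```bash
cat >fit.py <<'E'
from h import *
from scipy.optimize import minimize
def circ(r,z,n=60,a0=0,a1=2*np.pi):
    t=np.linspace(a0,a1,n);return np.c_[r*np.cos(t),r*np.sin(t),np.full(n,z)]
def tw(P,p):
    x,y,a=p;C,S=np.cos(a),np.sin(a);return np.c_[x+C*P[:,0]-S*P[:,1],y+S*P[:,0]+C*P[:,1],P[:,2]]
def pj(c,P): return np.array([proj(c,q) for q in P])
def sup(c,p,parts,s=8):
    m=np.zeros((384,512),np.uint8)
    for P in parts:
        u=pj(c,tw(P,p));h=cv2.convexHull(u.astype(np.float32))[:,0]
        cv2.fillConvexPoly(m,np.round(h*16).astype(np.int32),255,cv2.LINE_AA,4)
    return m.astype(np.float32)/255
def mask(c,sat=70):
    hsv=cv2.cvtColor(c["image"],cv2.COLOR_BGR2HSV);return (hsv[...,1]<sat).astype(np.float32)
def fit(c,p0,parts,roi_r=.05,sat=70,holes=None):
    M=mask(c,sat)
    roi=sup(c,p0,[circ(roi_r,0.005)])>0
    H=None
    def cost(p):
        m=sup(c,p,parts)
        if holes is not None: m=m*(1-sup(c,p,holes))
        return np.abs(m-M)[roi].sum()
    b=None
    for k in range(3):
        s=np.vstack([p0]+[np.array(p0)+d for d in np.diag([.004,.004,.12])]) 
        r=minimize(cost,p0,method="Nelder-Mead",options=dict(initial_simplex=s,xatol=1e-5,fatol=.05,maxiter=400));p0=r.x
    return r.x,r.fun
def two(P,z0=0.,z1=.01):
    return np.vstack([np.c_[P[:,:2],np.full(len(P),z0)],np.c_[P[:,:2],np.full(len(P),z1)]])
ring=circ(.032,0,121);ring=ring.copy();ring[:,1]=np.clip(ring[:,1],-.029,.029)
E
python3 - <<'E'
from fit import *
c=load("w_jig2.npz")
def o(u,v,z):  # o50 pixel -> world at height z
    W=[.5655+(u/599-.5)*.12,.154-(v/599-.5)*.12,.05]; return at_z(c,proj(c,W),z)
A=o(542,405,.056);B=o(140,243,.056);print("tips",A,B,(A+B)/2,np.linalg.norm(A-B),np.degrees(np.arctan2(*(A-B)[1::-1])))
print("nose",o(346,327,.055))
S=[o(u,v,.0125) for u,v in((281,143),(503,234),(393,502),(171,411))];print("screws",np.mean(S,0))
b=ortho(c,.5655,.154,.01,.06,600)
hs=cv2.cvtColor(b,cv2.COLOR_BGR2HSV);m=(hs[...,1]<70).astype(np.uint8)*255
cv2.imwrite("pics/m.png",np.hstack([m]));cv2.imwrite("pics/o10.png",b)
print("rimfit",fit(c,[.572,.148,np.radians(-22)],[two(circ(.05,0),0,.01)],roi_r=.056))
# disc
d=load("w_disc.npz")
print("disc",fit(d,[.384,.249,np.radians(22)],[two(ring)],roi_r=.04))
E
```

```text
tips [0.61282588 0.13339718 0.056     ] [0.53437375 0.16501222 0.056     ] [0.57359982 0.1492047  0.056     ] 0.08458278490926194 -21.948699083526996
nose [0.57461558 0.14859784 0.055     ]
screws [0.5742208  0.14873536 0.0125    ]
rimfit (array([ 0.57499767,  0.14866827, -0.33189348]), np.float64(571.8353271484375))
disc (array([0.38595154, 0.24885208, 0.3903445 ]), np.float64(1060.2236328125))
```

View pics/m.png

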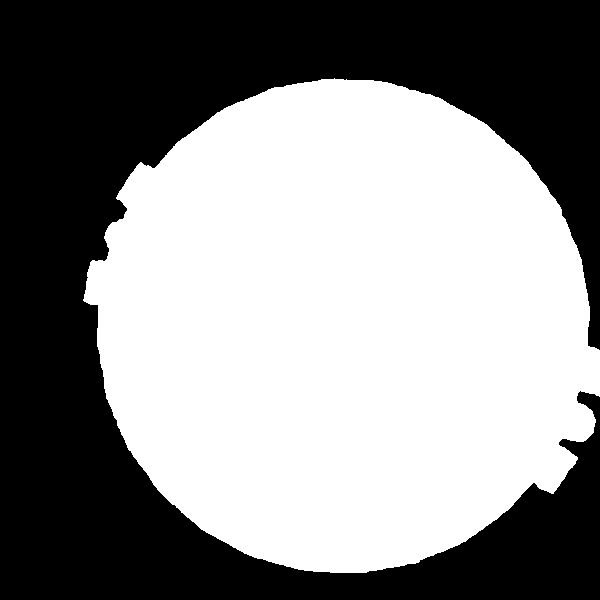

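```bash
cat >> fit.py <<'E'
def mask(c,sat=70):
    hsv=cv2.cvtColor(c["image"],cv2.COLOR_BGR2HSV);m=(hsv[...,1]<sat).astype(np.uint8)
    cs,_=cv2.findContours(m,cv2.RETR_EXTERNAL,cv2.CHAIN_APPROX_NONE)
    o=np.zeros_like(m);cv2.drawContours(o,[k for k in cs if 200<cv2.contourArea(k)<20000],-1,1,-1);return o.astype(np.float32)
E
python3 - <<'E'
from fit import *
L={n:load(n+".npz") for n in("w_disc","w_jig","w_jig2","w_sep")}
base=[two(circ(.05,0),0,.01)]
for n in("w_jig","w_jig2","w_sep"): print("jig",n,fit(L[n],[.5745,.1488,-.38],base,roi_r=.053))
for n in("w_disc","w_jig"): print("disc",n,fit(L[n],[.385,.249,.39],[two(ring)],roi_r=.037))
# sep: ring + tabs approximated
for hw in(.009,.011):
  tab=np.array([[.028,.007],[.028,-.007],[.05,hw],[.05,-hw]]);tab=np.c_[tab,np.zeros(4)]
  t2=tab*[-1,1,1]
  for n in("w_sep","w_jig2"):
    print("sep",hw,n,fit(L[n],[.558,.327,np.radians(10)],[two(ring),two(tab),two(t2)],roi_r=.056))
c=L["w_sep"]
b=ortho(c,.56,.327,.01,.06,600);cv2.imwrite("pics/osep.png",b)
b=ortho(L["w_disc"],.386,.249,.01,.04,600);cv2.imwrite("pics/odisc.png",b)
E
```

```text
jig w_jig (array([ 0.57475741,  0.14764122, -0.28889852]), np.float64(293.12158203125))
jig w_jig2 (array([ 0.57506509,  0.14874218, -0.31075202]), np.float64(558.4627685546875))
jig w_sep (array([ 0.5752789 ,  0.14685673, -0.27040587]), np.float64(278.95684814453125))
disc w_disc (array([0.38618864, 0.2490928 , 0.34131925]), np.float64(186.99606323242188))
disc w_jig (array([0.3861022 , 0.24879171, 0.4176616 ]), np.float64(215.08627319335938))
sep 0.009 w_sep (array([0.56547145, 0.32607764, 0.08918929]), np.float64(737.192138671875))
sep 0.009 w_jig2 (array([0.56592628, 0.32562086, 0.09542454]), np.float64(760.38037109375))
sep 0.011 w_sep (array([0.56548268, 0.32634355, 0.09716004]), np.float64(661.36083984375))
sep 0.011 w_jig2 (array([0.56599737, 0.32571188, 0.09631445]), np.float64(668.6117553710938))
```

View pics/osep.png

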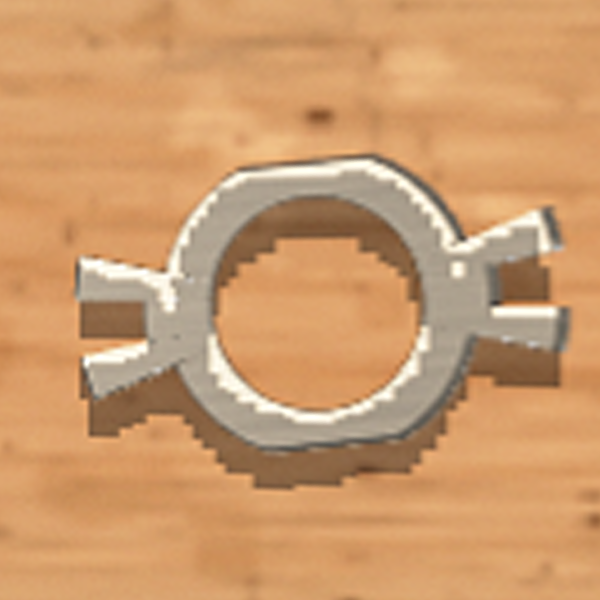

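View pics/odisc.png

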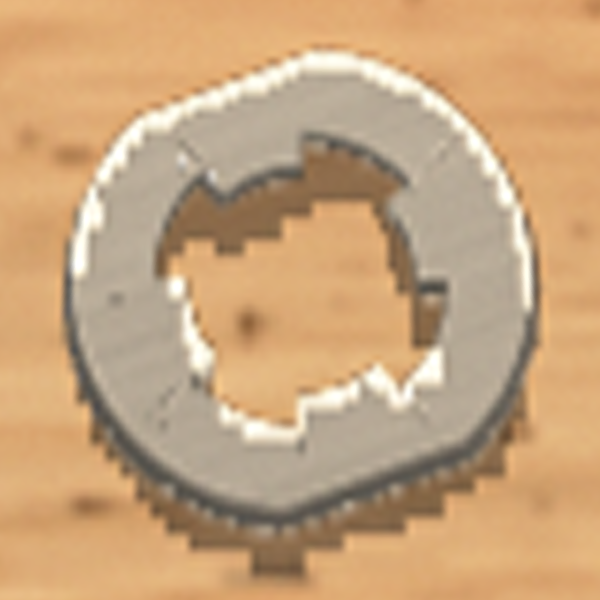

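```bash
python3 - <<'E'
from h import *
q=Q(np.radians(111.5));x,y=.386,.249
move_ptp([x,y,.10],q)
servo_line([x,y,.02],rate=.12);print(current_position(),current_clock())
r=servo_line([x,y,.004],rate=.04,contact_N=5);print(r,current_position(),current_clock())
move_gripper(.04);print("gap",current_finger_gap(),current_force(),current_position(),current_clock())
servo_line([x,y,.075],rate=.15)
c=capture("wrist"); cv2.imwrite("pics/w_held.png",c["image"]); np.savez("w_held.npz",**c)
print("gap",current_finger_gap(),current_force(),current_position(),current_clock())
E
```

```text
[0.38674561 0.24929493 0.02021893] 11.3583
False [0.3857791  0.24890386 0.00379437] 11.9083
gap 0.0578493572381694 [-0.58329153  1.32699923  1.50011197] [0.38602989 0.24905719 0.00409449] 12.4917
gap 0.05735923064198198 [-0.06675625  0.51778103 -1.67232636] [0.38528072 0.24862666 0.07426155] 13.1667
```

View pics/w_held.png

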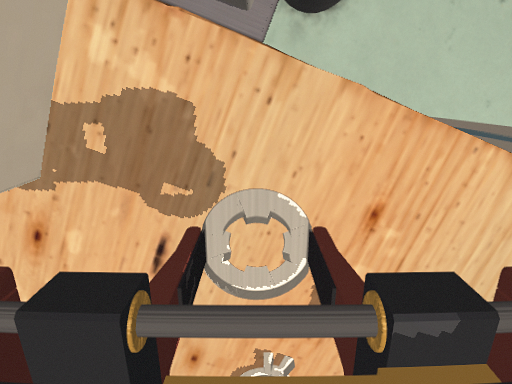

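```bash
python3 - <<'E'
from fit import *
c=load("w_held.npz")
x,y=.38528,.24863
b=ortho(c,x,y,.0803,.04,600);cv2.drawMarker(b,(300,300),(0,0,255),0,30,1)
a=np.radians(21.5)
for r in(.0155,.02,.032):
    cv2.circle(b,(300,300),int(r/.08*599),(0,255,0),1)
for k in range(4):
    t=a+k*np.pi/2;cv2.line(b,(300,300),(int(300+240*np.cos(t)),int(300-240*np.sin(t))),(255,0,0),1)
cv2.imwrite("pics/oheld.png",b)
E
```

```text
(no output)
```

View pics/oheld.png

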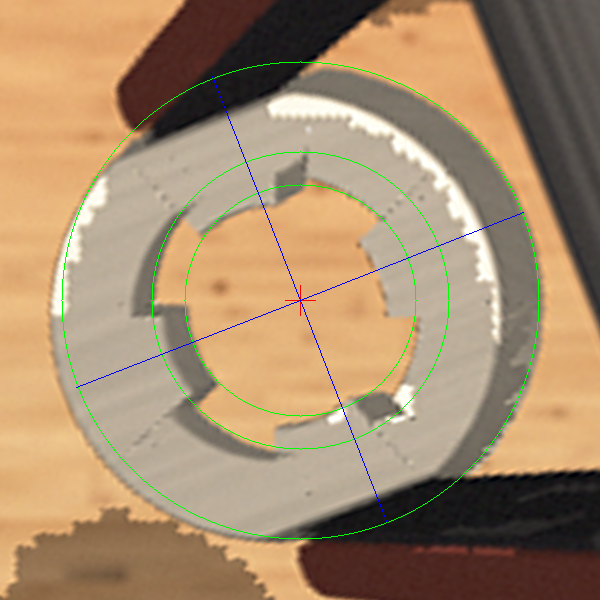

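```bash
python3 - <<'E'
from h import *
q=Q(np.radians(113));x,y=.5747,.1487
move_ptp([x,y,.11],q);sleep(.2);print(current_position(),current_clock())
servo_line([x,y,.064],rate=.06);sleep(.2)
p=current_position();print(p,current_force(),current_clock())
r=servo_line([x,y,.034],rate=.015,contact_N=4);print(r,current_position(),current_force(),current_torque(),current_clock())
c=capture("wrist"); cv2.imwrite("pics/w_pl.png",c["image"]); np.savez("w_pl.npz",**c)
E
```

```text
[0.57280588 0.14975752 0.10957527] 14.2417
[0.57506845 0.14875761 0.06444855] [ 0.82010579 -0.17272031 -2.38549201] 15.3583
False [0.57452882 0.148738   0.03399447] [-2.43541581  1.89620487 -1.20643306] [0.34486029 0.29306347 0.00460341] 17.5083
```

View pics/w_pl.png

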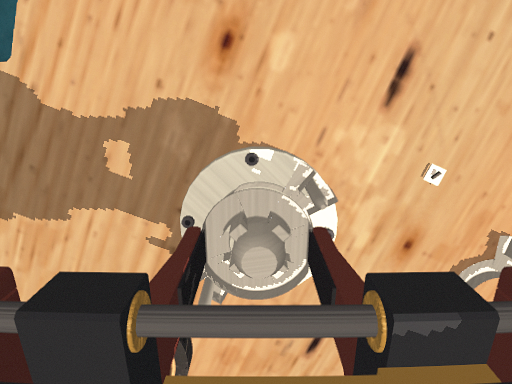

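```bash
python3 - <<'E'
from h import *
x,y=.5747,.1487
r=servo_line([x,y,.030],rate=.008,contact_N=3);p=current_position();print(r,p,current_force(),current_torque(),current_clock())
move_gripper(.072);print(current_finger_gap(),current_force(),current_clock())
servo_line([x,y,.11],rate=.1)
c=capture("wrist"); cv2.imwrite("pics/w_pl2.png",c["image"]); np.savez("w_pl2.npz",**c)
print(current_force(),current_clock())
E
```

```text
True [0.57457982 0.14879183 0.0321029 ] [-0.05279603 -0.61880119  4.45278811] [ 0.08472388 -0.07787432 -0.00204996] 17.9083
0.07190661790965362 [ 0.58918979 -0.21456601 -0.38210948] 18.3667
[-0.2508145  -0.04215877 -0.40157171] 19.3583
```

View pics/w_pl2.png

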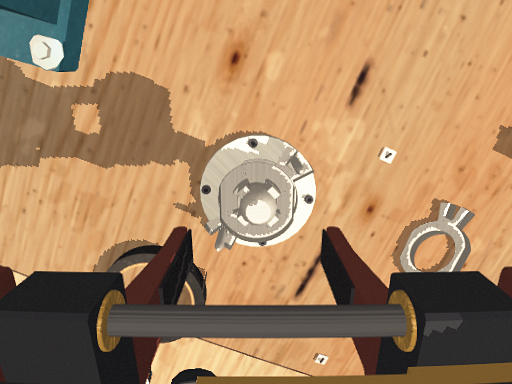

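```bash
python3 - <<'E'
from h import *
q=Q(np.radians(95.8));x,y=.565,.326
move_ptp([x,y,.10],q)
servo_line([x,y,.02],rate=.12)
r=servo_line([x,y,.004],rate=.04,contact_N=5);print(r,current_position(),current_clock())
move_gripper(.04);z0=current_position();print("gap",current_finger_gap(),current_force(),z0,current_clock())
servo_line([x,y,.11],rate=.15);sleep(.2)
c=capture("wrist"); cv2.imwrite("pics/w_held2.png",c["image"]); np.savez("w_held2.npz",**c)
p=current_position();print("gap",current_finger_gap(),current_force(),p,current_clock())
b=ortho(c,p[0],p[1],p[2]+.006,.06,600);cv2.drawMarker(b,(300,300),(0,0,255),0,30,1)
a=np.radians(5.8)
for r in(.022,.032): cv2.circle(b,(300,300),int(r/.12*599),(0,255,0),1)
for k in range(4):
    t=a+k*np.pi/2;cv2.line(b,(300,300),(int(300+240*np.cos(t)),int(300-240*np.sin(t))),(255,0,0),1)
cv2.imwrite("pics/oheld2.png",b)
E
```

```text
False [0.56477908 0.32596408 0.00370062] 21.4667
gap 0.05769282099786149 [ 0.33493606 -0.44884821  0.96349899] [0.56519491 0.32616155 0.00418113] 21.85
gap 0.0576595558571236 [ 0.61872226  0.43105588 -2.11873652] [0.56439255 0.3257029  0.10891725] 22.9583
```

View pics/oheld2.png

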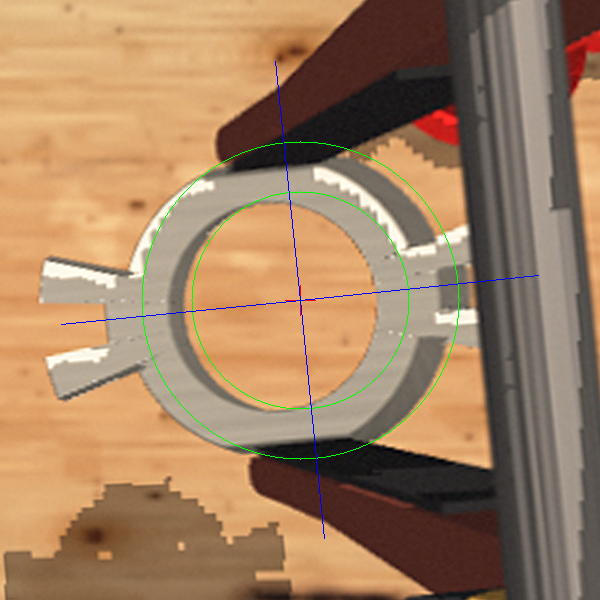

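```bash
python3 - <<'E'
from h import *
c=load("w_held2.npz");a=c["image"]
cv2.imwrite("pics/w_held2z.png",cv2.resize(a[150:330,150:370],None,fx=3.5,fy=3.3,interpolation=cv2.INTER_CUBIC))
P=cloud(c);x,y=.5644,.3257
d=np.hypot(P[...,0]-x,P[...,1]-y)
t=np.radians(5.8);u=(P[...,0]-x)*np.cos(t)+(P[...,1]-y)*np.sin(t);v=-(P[...,0]-x)*np.sin(t)+(P[...,1]-y)*np.cos(t)
for lo in np.arange(-.054,.054,.006):
    k=(u>lo)&(u<lo+.006)&(abs(v)<.024)&(P[...,2]>.05)&(P[...,2]<.16)
    if k.sum()>3: print(round(lo+.003,3),k.sum(),np.percentile(P[...,2][k],[10,50,90]).round(4))
E
```

```text
-0.051 113 [0.1038 0.1047 0.1059]
-0.045 422 [0.1036 0.1045 0.1077]
-0.039 385 [0.1037 0.1045 0.1087]
-0.033 449 [0.1036 0.1045 0.1063]
-0.027 688 [0.1036 0.1044 0.1052]
-0.021 872 [0.1037 0.1047 0.111 ]
-0.015 341 [0.1036 0.1047 0.1099]
-0.009 146 [0.1037 0.1045 0.1066]
-0.003 71 [0.1038 0.1044 0.1053]
0.003 71 [0.1036 0.1043 0.105 ]
0.009 132 [0.1036 0.1044 0.105 ]
0.015 260 [0.1036 0.1044 0.1051]
0.021 671 [0.1036 0.1045 0.1089]
0.027 814 [0.1038 0.1049 0.1115]
0.033 411 [0.1038 0.1046 0.1111]
0.039 219 [0.1036 0.1044 0.1052]
0.045 47 [0.1034 0.1041 0.1046]
```

View pics/w_held2z.png

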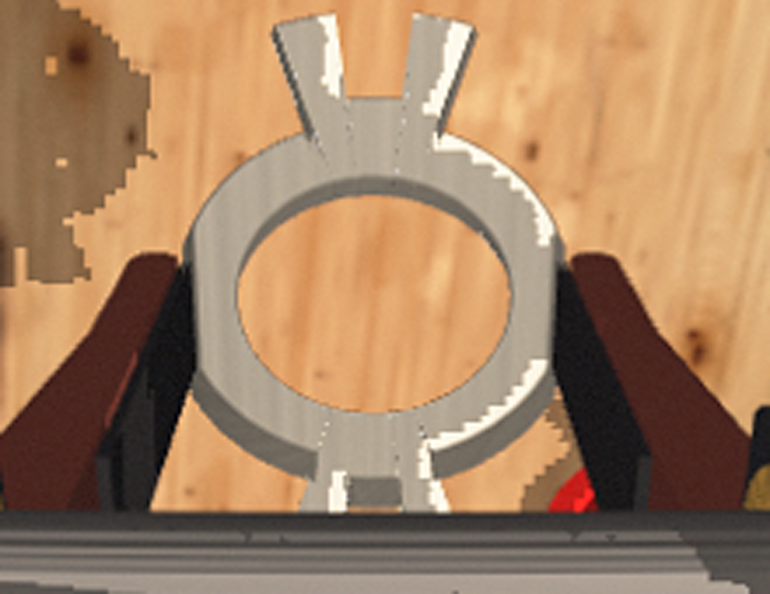

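```bash
python3 - <<'E'
from h import *
c=load("w_held2.npz")
p=[.56439,.3257,.1089]
b=ortho(c,p[0],p[1],p[2]-.0042,.06,600);cv2.drawMarker(b,(300,300),(0,0,255),0,30,1)
a=np.radians(5.8)
for r in(.022,.032): cv2.circle(b,(300,300),int(r/.12*599),(0,255,0),1)
for k in range(4):
    t=a+k*np.pi/2;cv2.line(b,(300,300),(int(300+240*np.cos(t)),int(300-240*np.sin(t))),(255,0,0),1)
cv2.imwrite("pics/oheld3.png",b)
E
```

```text
(no output)
```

View pics/oheld3.png

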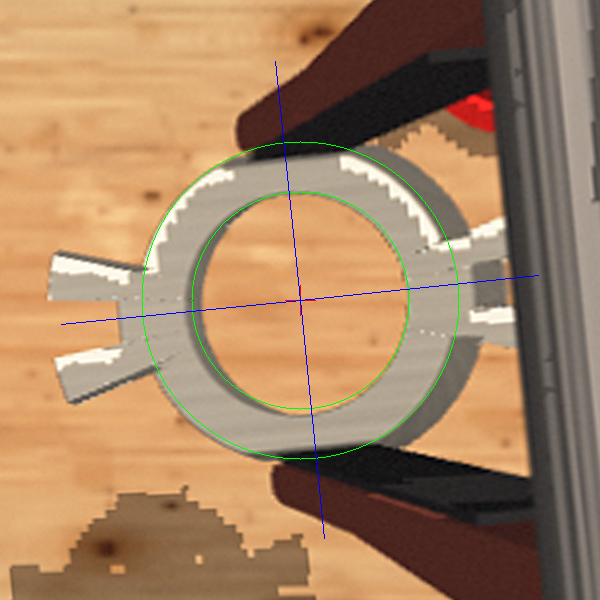

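```bash
python3 - <<'E'
from h import *
q=Q(np.radians(68));x,y=.5746,.1488
move_ptp([x,y,.115],q);sleep(.2);print(current_position(),current_clock())
servo_line([x,y,.066],rate=.06);sleep(.3)
c=capture("wrist"); cv2.imwrite("pics/w_s.png",c["image"])
print(current_position(),current_force(),current_clock())
r=servo_line([x,y,.0445],rate=.015,contact_N=4);print(r,current_position(),current_force(),current_torque(),current_clock())
c=capture("wrist"); cv2.imwrite("pics/w_s2.png",c["image"])
E
```

```text
[0.574665   0.15049708 0.11491891] 23.9
[0.5747579  0.14884977 0.06624279] [-0.2477018   0.08098501 -1.18926478] 25.2167
False [0.57467285 0.14880518 0.04460715] [ 0.67302963  0.17000447 -1.30004367] [ 0.00948167 -0.13007037  0.02640165] 26.8
```

View pics/w_s2.png

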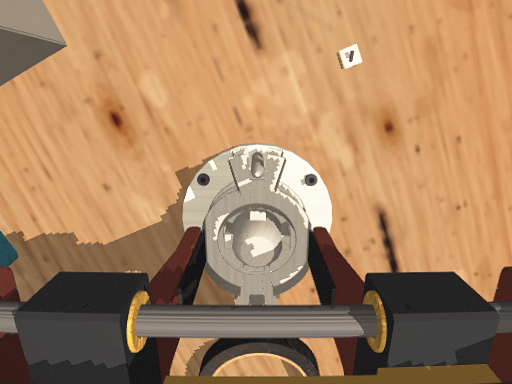

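Both posts are in the notches (near post at pixel 258,165), and there is no contact force. I'll finish the descent.

```bash
python3 - <<'E'
from h import *
x,y=.5746,.1488
r=servo_line([x,y,.040],rate=.008,contact_N=3);p=current_position();print(r,p,current_force(),current_clock())
move_gripper(.072);print(current_finger_gap(),current_force(),current_clock())
servo_line([x,y,.13],rate=.12)
move_ptp([.62,.128,.15],Q(np.radians(68)));sleep(.3)
c=capture("wrist"); cv2.imwrite("pics/w_fin.png",c["image"]); np.savez("w_fin.npz",**c)
print(current_force(),current_clock())
t=capture("top"); cv2.imwrite("pics/top1.png",t["image"])
P=cloud(c);d=np.hypot(P[...,0]-x,P[...,1]-y);a=np.arctan2(P[...,1]-y,P[...,0]-x)
for k in range(8):
    m=(d>.023)&(d<.029)&(np.floor((a+np.pi)/(np.pi/4)).astype(int)==k);print(k,m.sum(),np.median(P[...,2][m]).round(4))
b=ortho(c,x,y,.038,.06,600);cv2.imwrite("pics/ofin.png",b)
E
```

```text
True [0.57468228 0.14881105 0.04213557] [-0.07588587  0.5340573   5.05064402] 27.2417
0.07210336207146298 [ 0.22723467 -0.45492201 -0.3709526 ] 27.7
[-0.98670115  0.24371844  1.12785235] 29.275
0 178 0.0379
1 179 0.0379
2 1130 0.2452
3 1706 0.2467
4 1175 0.2452
5 181 0.0378
6 180 0.0378
7 180 0.0378
```

View pics/ofin.png

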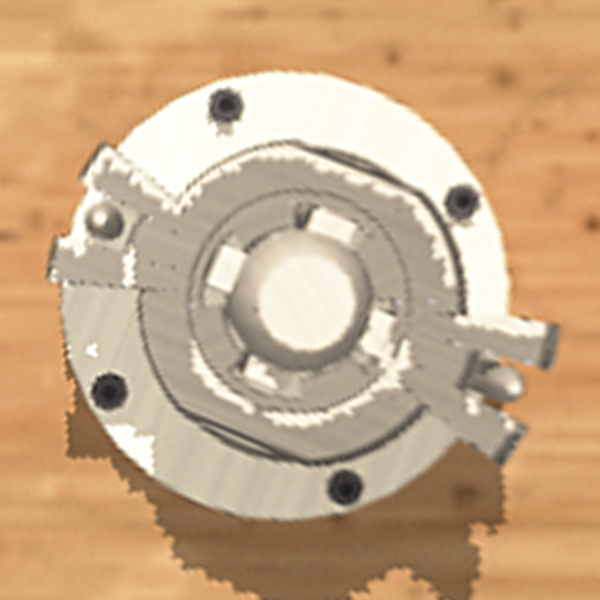

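View pics/top1.png

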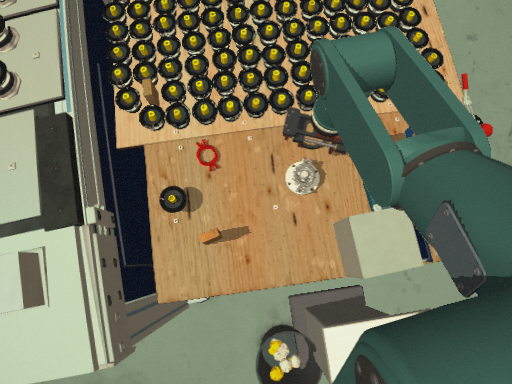

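```bash
python3 -c "
from bench import *
print(current_force(),current_clock());close_job()"
```

```text
[-0.36919304  0.10728407 -0.24319536] 29.325
the job is handed in; nothing more can be done
```

The pack is built and handed in at about 29 s. The clutch disc is home on the hub, the separator lies on it with both tabs astride the posts, and the gripper is open and clear of everything.

- **Clutch disc:** The wrist camera showed the splines at about 68° (repeating every 90°), so I set the teeth between them before lowering. The disc went down without catching, so it never had to be turned by feel. It touched at 8 mm/s with about 5 N, at the height that puts its underside 28 mm above the table.
- **Separator:** I took the grey one, not the red look-alike. It touched at 8 mm/s with about 5 N, at the height for 38 mm.
- **Last checks:** The wrist image shows both posts inside the notches. The separator reads level at 37.8–37.9 mm in the five of eight sectors the camera could read. The other three were hidden by the gripper and gave no valid height. In the last top picture the block and loudspeaker stand where they were. The tape roll was mostly hidden behind the gripper there, but I saw no contact with it.
- **Disagreement:** On the disc and separator, depth readings came out at the height of the underside instead of the top face, apparently a quirk of how the images are drawn. I allowed for it, and the heights felt at contact confirmed the placements. Estimates of the jig's centre from different pictures differed by up to 2 mm, but both parts went on with at most about 3 N of sideways force.

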